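# Hand-cycle a crimping press just past its hard spot

## Task

The bench crimping press is switched off and must be cycled by hand for setting up: take its green-rimmed flywheel by the black knob and turn it clockwise (as you face the wheel), on through the heavy spot where the ram reaches the anvil, and stop just past it, when the wheel has turned light and the ram has drawn back from its farthest point by about 2 mm. Do not let the wheel run on from there, do not push on the ram itself, and leave the other things on the bench alone. Let go of the knob when done.

Things in the scene. Friction and masses are not known exactly. Their poses are not given: they have to be found in the camera images.
- press: The bench press: steel base, grey column, white head; origin on the table straight under the hub, z up, wheel on its -y side. The head overhangs the wheel's upper half: underside 350 mm above the table, front edge at y = +45 mm, from x = -95 to +95 mm. A gripper pointing straight down does not fit under it; one held along the wheel's axis does.
- hub (a point): Centre of the flywheel (green rim, 196 mm across, 20 mm thick), on its axis at mid-thickness, 130 mm above the table; does not turn. z is the wheel's axis, pointing out of its face, 35 degrees from vertical; x is level, in the wheel's plane; y points up the wheel's slope. The wheel turns clockwise seen from its face (right-hand sense about -z) and stays where it is left.
- knob_center (a point): Centre of the wheel's black knob, a cylinder 28 mm across and 44 mm long, parallel to the wheel's axis, spinning freely on its pin; 80 mm from the axis, 42 mm out from hub's plane, its foot 20 mm out. z is along the wheel's axis, outward; x, y arbitrary. At the start it stands 115 to 215 degrees from hub's x towards hub's y. Where it stands when the ram is farthest out differs each time.
- ram (a joint): How far the ram is out, m. It is the steel block with yellow stripe and copper nose right of the wheel; it slides along hub's +x to the copper anvil. 0.0211 is farthest out; -0.009 to 0.005 at the start. With a = wheel angle past farthest out (-2 to -1.3 rad at the start), it has drawn back 1 mm at a = 0.3, 2 mm at 0.4, 5 mm at 0.66. Force at the knob: 3 to 9 N at first, 15 N at a = -0.75, 9 N at 0, 3 N at 0.5.
- crank_pin (a point): Centre of the crank pin behind the wheel, which drives the ram by an 80 mm rod; it goes round with the wheel on a 20 mm circle about the wheel's axis, 20 mm behind hub's plane. In hub's frame it is above the axis (y > 0) before the ram is farthest out, at x = 20, y = 0 mm at that moment, and below (y < 0) after it: y = -20 mm times sin(a), with the a of ram. Its axes mean nothing.
- bin: Yellow open bin of terminals, 110 x 140 x 55 mm, loose on the table, to be left alone; origin at the centre of its underside.
- spool: Grey plastic spool, 80 mm across, 56 mm tall, standing on the table, to be left alone; origin at the centre of its underside.
- driver: Screwdriver lying on the table, to be left alone; its x axis points along it to the tip.

How it is judged (in metres and radians):
On the way:
1. the ram is brought to its farthest point (within 0.6 mm) (value of joint ram above 0.0205 m), for 0.05 s.
At the end, for the whole second after the job is handed in: The flywheel rests 6 to 41 degrees past the point where the ram is farthest out (crank pin 2.0 to 13.2 mm below the axis in the wheel's plane; ram drawn back by 0.1 to 6 mm), and nothing moves (y of crank_pin in the frame of hub between -0.0132 and -0.002 m and value of joint ram above 0.0145 m and velocity of joint ram between -0.003 and 0.003 m/s); the robot touches nothing.
It fails at once if the wheel runs on (more than about 62 degrees past the farthest point of the ram) (y of crank_pin in the frame of hub below -0.0177 m).
It fails at once if the robot pushes on the ram (contact force between any of the fingers, the arm and ram above 2 N).
It fails at once if the bin, the spool or the screwdriver is moved by more than 25 mm (distance of any of bin, spool, driver from where it was at the start of the episode above 0.025 m).
It also fails if it takes over 51 s, if anything falls off the work surface, if the arm or the gripper's body presses on something with over 40 N, if the wrist force passes 120 N, or if a joint passes its speed limit or range.

## Robot

A 6-joint arm with a two-finger parallel gripper is mounted at the origin on the work surface. World frame = base frame: x ahead of the robot, y to its left, z up, the work surface at z = 0. Lengths are in mm, angles in rad, forces in N, time in s.
With the tool pointing down it reaches from about 325 to 775 mm from the base axis. Payload 5.5 kg.
Tool frame: the origin (TCP) lies at the very end of the fingers, on their centre line; the grasp point (between the pads) lies 19 mm behind it; z points along the fingers, y is the direction in which the jaws open and shut (so a half turn about z gives the same grasp; the last joint's range is limited). The gripper opens to 85 mm and grips with 20 to 120 N. Pads are 22 mm wide; open, the fingers measure 114 mm over their backs; the gripper's body (76 mm by 85 mm) begins 54 mm behind the grasp point. The pads swing forward as they close: fully open they stand 13 mm farther back than shut.
Start: joints at [-1.333, 0.091, 1.231, -0, 1.82, -0.057], TCP at [174.329, -574.131, 231.275] pointing down, gripper open.
Joint ranges: [-2.87, 2.87], [-0.86, 2.18], [0.17, 2.46], [-1.51, 4.65], [0.06, 2.69], [-2.65, 2.65]. Speed limits (rad/s): [2.57, 2.57, 3.01, 3.14, 3.14, 3.14].

## Interface

Orientations are given as a rotation vector (axis times angle).
In Python, from cell import * gives the robot as it stands.
- The arm moves only by the tool move_arm, never from a script. Its argument "steps" is a list of rows, each a list of 5 numbers: the shift along the tool's x, y, z in m, then the turn about the tool's z in degrees, then the opening, from 0 (shut) to 1 (fully open). A call has 1 to 5 rows; each row is the pose to reach, as a shift and turn from the pose commanded when the call began, along the tool's axes at that moment; what a row does not reach only later rows make up. A row lasts 1/12 s, in which the tool goes at most 41.7 mm and 7.16 degrees, less where a joint would pass 70% of its speed; a pose out of reach is approached as far as the arm can. A call with a gripper value outside its range is refused whole. The fingers move at their own pace and stop on an object; "squeeze" is the grip in N (left out, the last holds). Time passes only in rows, so rows that repeat a pose let the fingers close. It gives the time, the measured TCP pose, the force and the opening at its end, in the units of the state.
- observe(): the state, without advancing time (a new reading comes with each control period).
- snapshot(name): name is "scene" or "top" or "wrist"; returns a dict with "image" (480x640x3 uint8, blue, green, red), "mtx" (3x3 intrinsics, pixels), "view" (4x4, takes a point from world to camera coordinates); the wrist camera has in their place "mount" (4x4, takes a point from camera to tool coordinates, whose origin is the TCP and whose axes are the flange's). Camera axes: x right, y up, looking along -z (the intrinsics and any distortion apply to the point x, -y, -z); pixel columns grow to the right and rows downward; lengths in mm; the calibration is good to about 2 mm. A picture is of the moment at which its call begins: read the wrist's pose just before it. There is no depth.
- job_done(): hands the job in, once; it reports no verdict.
The state is a dict: "clock": time; "joints": joint angles; "dq": joint speeds; "joint_torque": joint torques, N m; "ee_pos": TCP position; "eef_rot": TCP orientation; "force": force on the tool from outside, world axes, zero at the start; "ft_torque": the same for the moment, N m; "grip_width": opening from 0.0 (shut) to 1.0 (fully open).
Only numpy, scipy, OpenCV 4.12 (cv2) and the standard library are available. Lean on these libraries where they do the work, as an engineer would, in place of code of your own. Each camera call takes 0.05 s, during which the arm holds its last target.

## Working session

There is one attempt and no reset: what is moved stays moved. The work goes in short steps, Python scripts to look and compute and a tool call to move; the robot and the scene stay as the last step left them, time stands still between calls to the robot, and variables do not carry over. Pictures are saved under pics/ and viewed, and the job is handed in when it is done.

Besides the shell and the picture viewer there is one more tool, called after ">>>" as name([rows], argument=value, ...), one row to a line, values as JSON. move_arm: Moves the arm, as the interface text tells. Its arguments: {"type":"object","properties":{"steps":{"type":"array"},"squeeze":{"type":"number"}},"required":["steps"]}

```bash
mkdir -p pics; python3 - <<'E'
from cell import *
import cv2
s=observe(); print(s)
for n in("scene","top","wrist"):
    d=snapshot(n); cv2.imwrite(f"pics/{n}0.png",d["image"]); print(n,d["mtx"],d.get("view",d.get("mount")),[k for k in d])
E
```

```text
{'clock': 0.0, 'joints': array([-1.33268459e+00,  9.18475223e-02,  1.23188184e+00, -2.32377585e-05,
        1.81980533e+00, -5.66991700e-02]), 'dq': array([ 8.36548676e-04,  8.22497451e-05, -2.32298657e-03, -7.45294233e-04,
       -1.18256624e-03,  7.35225987e-04]), 'joint_torque': array([-2.00885777e-03, -4.58723831e+01, -4.18032825e+01, -3.68481260e-04,
        1.14194211e-02, -8.75106878e-06]), 'ee_pos': array([ 174.259505  , -573.83971963,  230.15994272]), 'eef_rot': array([-3.10561380e+00, -4.61120063e-01,  3.11372880e-04]), 'force': array([ 0.50666293, -0.64360979,  0.04109665]), 'ft_torque': array([-0.06337352,  0.04645758, -0.02153105]), 'grip_width': 1.0020779904516695}
scene [[558.24161392   0.         319.76409586]
 [  0.         558.24161392 226.42336678]
 [  0.           0.           1.        ]] [[-7.31258316e-01  6.82067318e-01  6.74154240e-03  3.16594451e+02]
 [-3.59369213e-01 -3.93649968e-01  8.46104882e-01  1.37799253e+01]
 [ 5.79754296e-01  6.16298529e-01  5.32973808e-01 -1.53651911e+03]
 [ 0.00000000e+00  0.00000000e+00  0.00000000e+00  1.00000000e+00]] ['image', 
[... 167 characters left out ...]
99845469e-01  2.63790871e-03 -1.38595615e+01]
 [ 9.92349525e-01 -1.69274580e-02  1.22294239e-01 -4.32420169e+02]
 [-1.22230687e-01  4.74325166e-03  9.92490383e-01 -1.21989276e+03]
 [ 0.00000000e+00  0.00000000e+00  0.00000000e+00  1.00000000e+00]] ['image', 'mtx', 'view']
wrist [[392.73272166   0.         320.1515198 ]
 [  0.         392.73272166 243.98104742]
 [  0.           0.           1.        ]] [[-9.61698150e-04  9.62624579e-01  2.70837580e-01  7.07333675e+01]
 [ 9.99999060e-01  1.19044052e-03 -6.80297231e-04  8.95990720e-01]
 [-9.77286865e-04  2.70836671e-01 -9.62624819e-01 -1.42809579e+02]
 [ 0.00000000e+00  0.00000000e+00  0.00000000e+00  1.00000000e+00]] ['image', 'mtx', 'mount']
```

View pics/scene0.png

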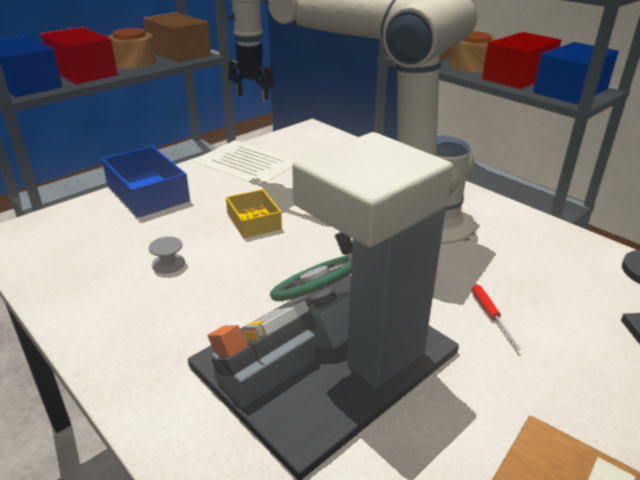

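View pics/top0.png

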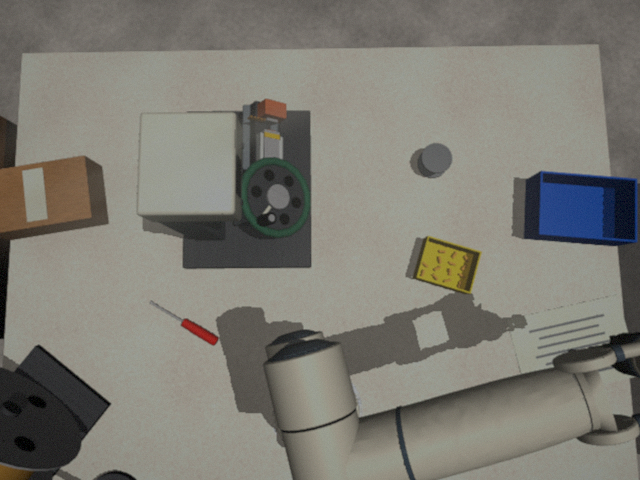

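View pics/wrist0.png

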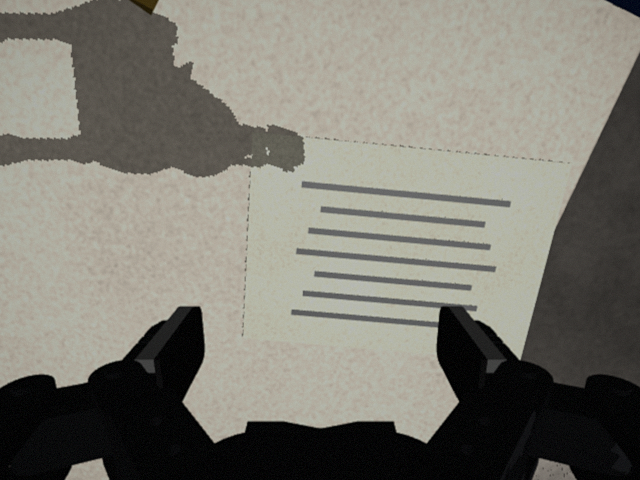

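```bash
cat > h.py <<'E'
from cell import *
import numpy as np, cv2
from scipy.optimize import least_squares
from scipy.spatial.transform import Rotation as R
def proj(P,mtx,view):
    P=np.atleast_2d(P); c=P@view[:3,:3].T+view[:3,3]
    return np.c_[mtx[0,2]+mtx[0,0]*c[:,0]/-c[:,2], mtx[1,2]-mtx[1,1]*c[:,1]/-c[:,2]]
S,C=np.sin(np.radians(35)),np.cos(np.radians(35))
def hubT(p): # p=(x,y,yaw) press -> hub R,t
    Rz=R.from_euler('z',p[2]).as_matrix()
    Rh=np.array([[1,0,0],[0,C,-S],[0,S,C]])
    return Rz@Rh, np.array([p[0],p[1],130.])
def h2w(p,q): Rm,t=hubT(p); return np.atleast_2d(q)@Rm.T+t
def wristview(st,mount):
    T=np.eye(4);T[:3,:3]=R.from_rotvec(st["eef_rot"]).as_matrix();T[:3,3]=st["ee_pos"]
    return np.linalg.inv(T@mount)
E
python3 - <<'E'
from h import *
for n,(x,y,w,h,s) in dict(scene=(190,190,260,220,3),top=(190,80,140,200,4)).items():
    im=cv2.imread(f"pics/{n}0.png")[y:y+h,x:x+w]; s=min(s,600/h,800/w)
    cv2.imwrite(f"pics/{n}0z.png",cv2.resize(im,None,fx=s,fy=s,interpolation=cv2.INTER_CUBIC))
    print(n,s)
    im=cv2.imread(f"pics/{n}0.png").astype(int)
    m=((im[...,1]>im[...,2]*1.35+5)&(im[...,1]>im[...,0]*1.1)).astype(np.uint8)*255
    cv2.imwrite(f"pics/{n}m.png",m); ys,xs=np.nonzero(m);print(len(xs),xs.min(),xs.max(),ys.min(),ys.max())
E
```

```text
scene 2.727272727272727
626 272 350 257 294
top 3.0
1027 0 632 158 473
```

View pics/scene0z.png

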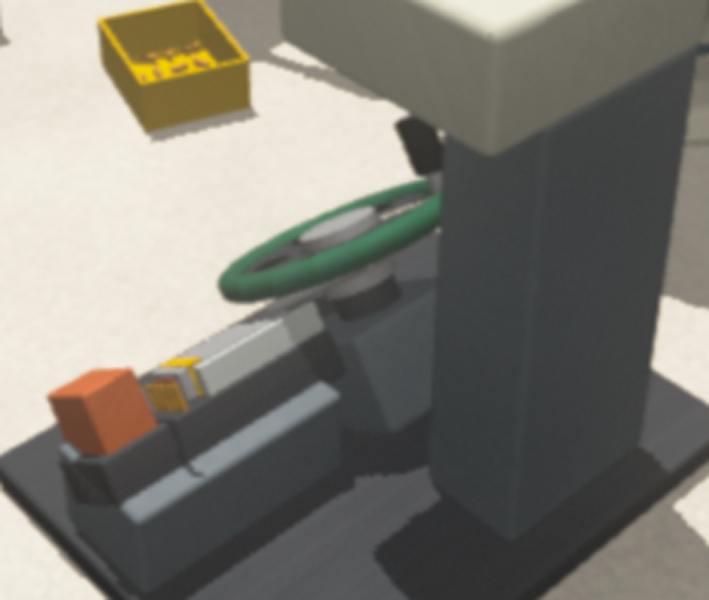

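View pics/top0z.png

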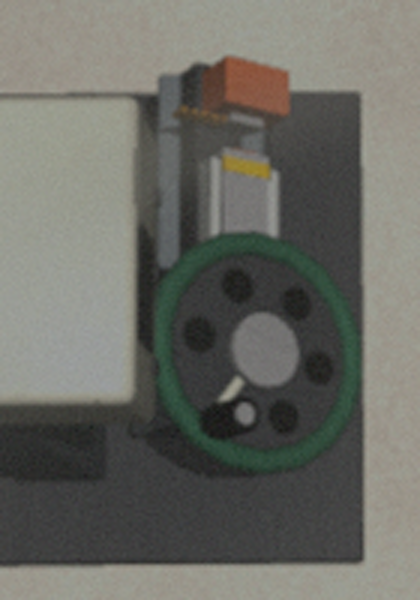

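```bash
python3 - <<'E'
from h import *
V={n:snapshot(n) for n in("scene","top")}
pix={}
for n in V:
    im=cv2.imread(f"pics/{n}0.png").astype(int)
    m=((im[...,1]>im[...,2]*1.35+5)&(im[...,1]>im[...,0]*1.1))
    ys,xs=np.nonzero(m); b=(235,320,150,245) if n=="top" else (270,352,255,300)
    k=(xs>b[0])&(xs<b[1])&(ys>b[2])&(ys<b[3]); pix[n]=np.c_[xs,ys][k]; print(n,k.sum())
def back(p,n,px,h=0):
    v=V[n]["view"];K=V[n]["mtx"]; Rc=v[:3,:3];o=-Rc.T@v[:3,3]
    d=np.c_[(px[:,0]-K[0,2])/K[0,0],-(px[:,1]-K[1,2])/K[1,1],-np.ones(len(px))]@Rc
    Rm,t=hubT(p); oo=(o-t)@Rm; dd=d@Rm; s=(h-oo[2])/dd[:,2]; return oo+dd*s[:,None]
def res(q):
    r=[]
    for n in ("top","scene"):
        a=back([q[0],q[1],q[2]],n,pix[n]); r.append((np.hypot(a[:,0],a[:,1])-q[3])*(1 if n=="top" else .7))
    # base right edge etc
    return np.concatenate(r)
# base edges in top: front-right corner points, full px
e=np.array([[310.3,112],[310.3,266]]); g=back([0,0,0],"top",e) 
v=V["top"]["view"];K=V["top"]["mtx"]; o=-v[:3,:3].T@v[:3,3]
d=np.c_[(e[:,0]-K[0,2])/K[0,0],-(e[:,1]-K[1,2])/K[1,1],-np.ones(2)]@v[:3,:3]
w=o+d*((18-o[2])/d[:,2])[:,None]; print("edge",w, "yaw",np.arctan2(*(w[0]-w[1])[[1,0]]))
yaw=np.arctan2(*(w[0]-w[1])[[1,0]])
for y0 in (None,):
    s=least_squares(lambda q:res([q[0],q[1],yaw,q[2]]),[500,100,90],loss='soft_l1'); print(s.x,np.sqrt(np.mean(s.fun**2)))
for n in V:
    pt=pix[n]; s1=least_squares(lambda q:np.hypot(*back([q[0],q[1],yaw],n,pt)[:,:2].T)-q[2],[500,100,90],loss='soft_l1');print(n,s1.x)
p=[s.x[0],s.x[1],yaw]
# knob
a=back(p,"top",np.array([[271.,217.3]]),64);print("knob from top cap",a,np.degrees(np.arctan2(a[0,1],a[0,0])),np.hypot(*a[0,:2]))
print("drivers", )
for name,px,z in (("spoolc",[435,160],56),("bin",[447,265],30)):
    px=np.array([px],float);d=np.c_[(px[:,0]-K[0,2])/K[0,0],-(px[:,1]-K[1,2])/K[1,1],-1]@v[:3,:3];print(name,o+d*((z-o[2])/d[:,2])[:,None])
for th in (120,130,140,150):
    t=np.radians(th)
    print(th,[proj(h2w(p,[80*np.cos(t),80*np.sin(t),h]),V[n]["mtx"],V[n]["view"]).round(1).tolist() for n in V for h in (20,64)])
E
```

```text
scene 626
top 975
edge [[782.0601522    3.95031106  18.        ]
 [368.45213016   9.91763754  18.        ]] yaw -0.014426491203746724
[525.81578151  81.85765498  88.09073968] 8.378794523639938
scene [519.53234387  80.63120991  91.30112144]
top [527.61114689  86.2037047   87.79338389]
knob from top cap [[-62.69791728  54.65747502  64.        ]] 138.9194159522504 83.17733109353246
drivers
spoolc [[ 632.98699363 -315.25270266   56.        ]]
bin [[ 364.14917786 -339.70373517   30.        ]]
120 [[[345.3, 254.3]], [[336.7, 233.3]], [[255.9, 209.5]], [[265.2, 206.4]]]
130 [[[347.0, 252.6]], [[338.5, 231.8]], [[259.0, 214.9]], [[268.4, 211.9]]]
140 [[[347.6, 251.3]], [[339.3, 230.8]], [[262.8, 219.6]], [[272.3, 216.8]]]
150 [[[347.1, 250.5]], [[338.8, 230.2]], [[267.2, 223.5]], [[276.8, 220.9]]]
```

>>> move_arm([
  [0.035,-0.03,-0.03,0,1],
  [0.07,-0.055,-0.06,0,1],
  [0.105,-0.08,-0.09,0,1],
  [0.14,-0.105,-0.12,0,1],
  [0.17,-0.13,-0.15,0,1],
])

```text
clock: 0.67
ee_pos: [275.1, -433.8, 350.7]
eef_rot: [-3.107, -0.461, -0.0]
force: [1.5, 0.3, -0.7]
grip_width: 1.001
```

>>> move_arm([
  [0.03,-0.026,0,0,1],
  [0.06,-0.052,0,0,1],
  [0.09,-0.078,0,0,1],
  [0.12,-0.104,0,0,1],
  [0.15,-0.13,0,0,1],
])

```text
clock: 1.08
ee_pos: [380.7, -265.6, 350.0]
eef_rot: [3.107, 0.461, 0.001]
force: [0.4, 0.1, -0.6]
grip_width: 1.003
```

>>> move_arm([
  [0.03,-0.026,0,0,1],
  [0.06,-0.052,0,0,1],
  [0.09,-0.078,0,0,1],
  [0.12,-0.104,0,0,1],
  [0.15,-0.13,0,0,1],
])

```text
clock: 1.5
ee_pos: [486.6, -97.4, 350.0]
eef_rot: [3.107, 0.461, 0.001]
force: [-0.1, -1.0, -0.0]
grip_width: 1.003
```

>>> move_arm([
  [0.015,-0.01,0,4,1],
  [0.03,-0.02,0,8,1],
  [0.045,-0.03,0,12,1],
  [0.06,-0.04,0,17,1],
  [0.06,-0.04,0,17,1],
])

```text
clock: 1.92
ee_pos: [533.0, -41.4, 348.8]
eef_rot: [-3.14, 0.004, 0.002]
force: [0.4, 0.2, 0.4]
grip_width: 0.999
```

```bash
python3 - <<'E'
from h import *
s=observe(); d=snapshot("wrist"); cv2.imwrite("pics/w1.png",d["image"])
print(s["clock"],s["ee_pos"],s["eef_rot"],s["joints"]); np.savez("w1.npz",mtx=d["mtx"],view=wristview(s,d["mount"]))
E
```

```text
1.9167 [533.00232774 -41.38092203 348.81014966] [-3.14043542e+00  4.18988816e-03  1.73327830e-03] [-1.41754150e-01 -2.66019041e-02  1.13974529e+00  1.10214214e-03
  2.02970351e+00  1.43219812e+00]
```

View pics/w1.png

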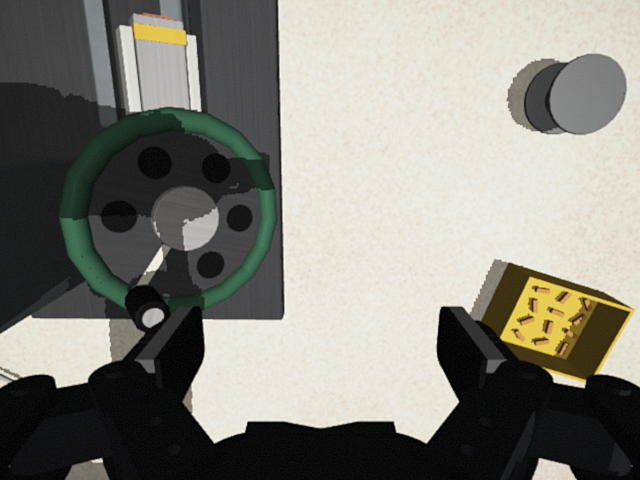

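```bash
cat >> h.py <<'E'
def back(p,K,v,px,h=0):
    px=np.atleast_2d(np.array(px,float)); Rc=v[:3,:3];o=-Rc.T@v[:3,3]
    d=np.c_[(px[:,0]-K[0,2])/K[0,0],-(px[:,1]-K[1,2])/K[1,1],-np.ones(len(px))]@Rc
    Rm,t=hubT(p); oo=(o-t)@Rm; dd=d@Rm; s=(h-oo[2])/dd[:,2]; return oo+dd*s[:,None]
E
python3 - <<'E'
from h import *
d=np.load("w1.npz");K,v=d["mtx"],d["view"]
im=cv2.imread("pics/w1.png").astype(int)
m=((im[...,1]>im[...,2]*1.25+4)&(im[...,1]>im[...,0]*1.08)); m[:, 290:]=0; m[330:]=0
ys,xs=np.nonzero(m); print(len(xs),xs.min(),xs.max(),ys.min(),ys.max())
yaw=-.0144
s=least_squares(lambda q:np.hypot(*back([q[0],q[1],yaw],K,v,np.c_[xs,ys])[:,:2].T)-q[2],[525,85,90],loss='soft_l1');print(s.x,np.sqrt(np.mean(s.fun**2)))
p=[s.x[0],s.x[1],yaw]
# hull based: silhouettes
hull=cv2.convexHull(np.c_[xs,ys].astype(np.int32))[:,0]
th=np.linspace(0,2*np.pi,72,endpoint=False); ph=np.linspace(0,2*np.pi,24,endpoint=False)
T,P=np.meshgrid(th,ph); tor=np.c_[((88+10*np.cos(P))*np.cos(T)).ravel(),((88+10*np.cos(P))*np.sin(T)).ravel(),(10*np.sin(P)).ravel()]
def ext(pts,n=36):
    a=np.linspace(0,2*np.pi,n,endpoint=False); return (pts@np.array([np.cos(a),np.sin(a)])).max(0)
keep=np.ones(36,bool)
r=least_squares(lambda q:ext(proj(h2w([q[0],q[1],yaw],tor),K,v))-ext(hull.astype(float)),p[:2],loss='soft_l1',diff_step=1e-3);print("sil",r.x,r.fun.round(1))
for n in("top",):
    D=snapshot(n)
    im=cv2.imread("pics/top0.png").astype(int)
    m=((im[...,1]>im[...,2]*1.35+5)&(im[...,1]>im[...,0]*1.1));m[:,:235]=0;m[:,320:]=0;m[:150]=0;m[245:]=0
    ys,xs=np.nonzero(m);hu=cv2.convexHull(np.c_[xs,ys].astype(np.int32))[:,0].astype(float)
    r2=least_squares(lambda q:ext(proj(h2w([q[0],q[1],yaw],tor),D["mtx"],D["view"]))-ext(hu),p[:2],loss='soft_l1',diff_step=1e-3);print("top",r2.x,r2.fun.round(1))
p=[*r.x,yaw]
for h,px in((64,[152,317]),(20,[148,296])):
    a=back(p,K,v,[px],h);print(h,a,np.degrees(np.arctan2(a[0,1],a[0,0])),np.hypot(*a[0,:2]))
print(back(p,K,v,[[133,24],[185,28]],0))
print(proj(h2w(p,[0,0,10]),K,v))
for L in (h2w(p,[0,0,0]),):
    print(L)
E
```

```text
12008 58 276 107 328
[529.05912003  86.16522938  88.15222977] 5.655061201553893
sil [528.02665398  86.55818126] [  0.9   0.7   0.7   1.4   0.8   1.6  -6.2 -11.6 -13.1 -10.8  -4.7   1.2
   2.    1.    1.6   0.6   0.5   0.7  -0.4   1.6  -0.4   0.1  -0.1  -0.6
   0.3  -0.4   0.8  -0.5   0.1  -0.9   0.6  -0.1   0.6  -0.2   1.2   0.6]
top [527.2650163   86.70858384] [2.  1.6 2.2 1.9 1.7 1.7 1.7 2.  1.9 1.6 1.4 0.9 1.1 0.9 1.1 1.1 1.4 2.2
 3.8 2.3 1.  0.9 1.4 1.3 1.8 1.9 2.  1.8 1.7 1.9 1.5 1.6 1.8 1.4 1.5 1.6]
64 [[-62.48282424  48.68484616  64.        ]] 142.0752886460223 79.21059001362619
20 [[-62.04519444  42.13143945  20.        ]] 145.82175573034147 74.99776226051299
[[159.40170272  26.42839841   0.        ]
 [162.36310723 -14.56150427   0.        ]]
[[186.90150249 219.71227422]]
[[528.02665398  86.55818126 130.        ]]
```

```bash
cat >> h.py <<'E'
P0=[528,86.6,-.0144]
def path(th,hc=None):
    t=np.radians(th)
    tab=np.array([[150,-25,-7,50],[110,-25,-4,50],[90,-25,0,48],[70,-25,5,46],[55,-23,12,43],[40,-21,19,40],[24,-17,22,40],[0,-12,24,40]])[::-1]
    dx,dy,h=[np.interp(th,tab[:,0],tab[:,i]) for i in(1,2,3)]
    k=h2w(P0,[80*np.cos(t),80*np.sin(t),h])[0]
    Rz=R.from_euler('z',P0[2]).as_matrix()
    f=k+Rz@[dx,dy,0]
    tip=k[2]-(15 if th>90 else np.interp(th,[55,90],[0,15]))
    return np.r_[f[:2]-[0,50],tip-13], k
E
python3 - <<'E'
from h import *
for th in (142,130,120,110,100,90,80,70,60,50,40,30,20,10,0):
    a,k=path(th); print(th,a.round(),k.round(),"ctr-y press",(a[1]-86.6).round())
E
```

```text
142 [440.  43. 171.] [465.  99. 199.] ctr-y press -43.0
130 [452.  54. 178.] [477. 109. 206.] ctr-y press -33.0
120 [463.  61. 183.] [488. 115. 211.] ctr-y press -26.0
110 [476.  66. 186.] [501. 120. 214.] ctr-y press -20.0
100 [490.  72. 187.] [515. 123. 215.] ctr-y press -15.0
90 [504.  75. 187.] [529. 125. 215.] ctr-y press -12.0
80 [517.  77. 190.] [542. 124. 214.] ctr-y press -10.0
70 [531.  77. 191.] [556. 121. 211.] ctr-y press -10.0
60 [545.  78. 191.] [568. 118. 206.] ctr-y press -9.0
50 [558.  77. 187.] [580. 112. 200.] ctr-y press -10.0
40 [569.  74. 179.] [590. 105. 192.] ctr-y press -12.0
30 [579.  67. 173.] [597.  95. 186.] ctr-y press -20.0
20 [587.  58. 165.] [603.  85. 178.] ctr-y press -29.0
10 [593.  47. 158.] [607.  74. 171.] ctr-y press -39.0
0 [596.  37. 150.] [608.  63. 163.] ctr-y press -50.0
```

>>> move_arm([
  [-0.03,-0.02,0.01,0,1],
  [-0.06,-0.04,0.02,0,1],
  [-0.09,-0.06,0.03,0,1],
  [-0.118,-0.078,0.05,0,1],
  [-0.118,-0.08,0.08,0,1],
], squeeze=60)

```text
clock: 2.43
ee_pos: [411.3, 37.8, 273.6]
eef_rot: [-3.141, -0.002, -0.012]
force: [0.2, -0.1, 0.2]
grip_width: 1.0
```

>>> move_arm([
  [0,0,0.03,0,1],
  [0,0,0.06,0,1],
  [0,0,0.08,0,1],
  [0,0,0.098,0,1],
  [0,0,0.098,0,1],
])

```text
clock: 2.85
ee_pos: [411.8, 35.8, 167.8]
eef_rot: [3.141, -0.002, -0.01]
force: [-0.6, 0.3, -0.8]
grip_width: 1.001
```

```bash
cat > look.py <<'E'
from h import *
import sys
s=observe(); n=sys.argv[1]; d=snapshot("wrist"); cv2.imwrite(f"pics/{n}.png",d["image"])
print(s["clock"],s["ee_pos"].round(1),s["force"].round(1)); np.savez(f"{n}.npz",mtx=d["mtx"],view=wristview(s,d["mount"]))
if len(sys.argv)>2:
  for c in sys.argv[2:]:
    d=snapshot(c); cv2.imwrite(f"pics/{n}_{c}.png",d["image"])
    x,y,w,h=(190,190,260,220) if c=="scene" else (190,80,140,200)
    q=min(600/h,800/w); cv2.imwrite(f"pics/{n}_{c}z.png",cv2.resize(d["image"][y:y+h,x:x+w],None,fx=q,fy=q,interpolation=cv2.INTER_CUBIC))
E
python3 look.py w2 scene top
```

```text
2.85 [411.8  35.8 167.8] [-0.6  0.3 -0.8]
```

View pics/w2.png

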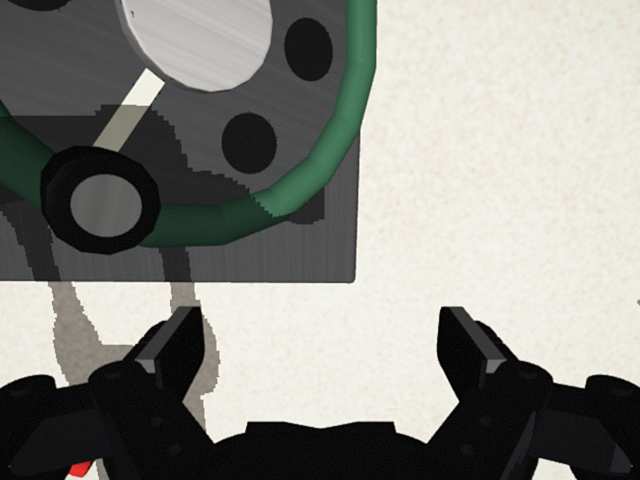

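View pics/w2_scenez.png

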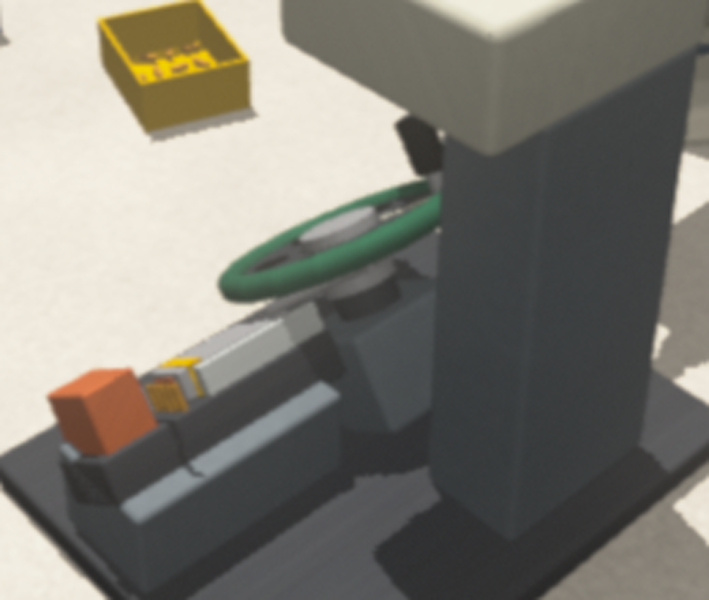

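View pics/w2_top.png

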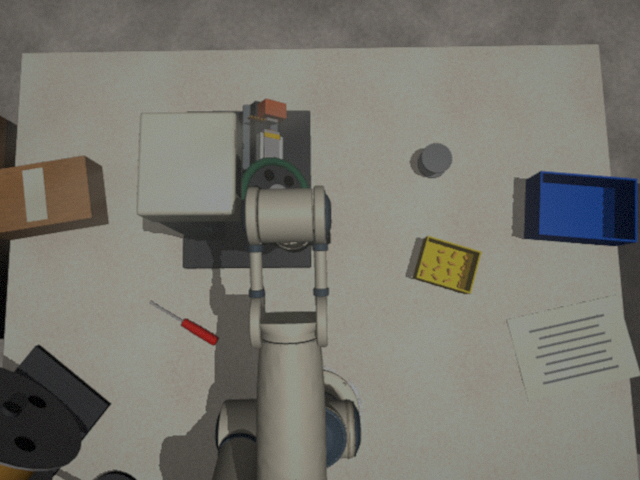

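View pics/w2_scene.png

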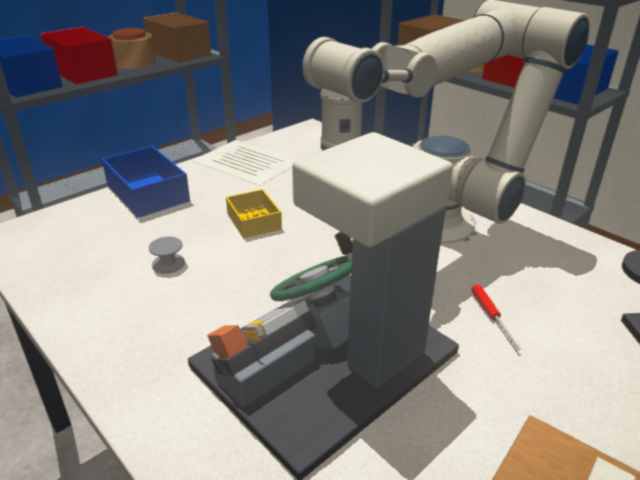

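```bash
python3 - <<'E'
from h import *
D=snapshot("top");Q=snapshot("scene")
for z in (250,300,350,400,450,500,550):
    print(z,proj([[411.8,35.8,z],[411.8,100,z]],D["mtx"],D["view"]).round(0).tolist(),proj([[411.8,35.8,z],[411.8,100,z]],Q["mtx"],Q["view"]).round(0).tolist())
for z in (350,380,400,420,440,460): # head front corners
    print(z,proj(h2w([528,86.6,-.0144],(np.array([[95,45,z-130],[-95,45,z-130]])@np.array([[1,0,0],[0,C,-S],[0,S,C]]))),D["mtx"],D["view"]).round(0).tolist(),proj(h2w([528,86.6,-.0144],(np.array([[95,45,z-130],[-95,45,z-130]])@np.array([[1,0,0],[0,C,-S],[0,S,C]]))),Q["mtx"],Q["view"]).round(0).tolist())
E
```

```text
250 [[295.0, 238.0], [265.0, 238.0]] [[340.0, 196.0], [363.0, 207.0]]
300 [[294.0, 235.0], [262.0, 235.0]] [[341.0, 174.0], [364.0, 185.0]]
350 [[293.0, 231.0], [259.0, 232.0]] [[341.0, 151.0], [366.0, 161.0]]
400 [[291.0, 227.0], [256.0, 228.0]] [[342.0, 127.0], [367.0, 136.0]]
450 [[289.0, 223.0], [252.0, 224.0]] [[343.0, 101.0], [368.0, 110.0]]
500 [[287.0, 218.0], [247.0, 219.0]] [[344.0, 74.0], [370.0, 83.0]]
550 [[285.0, 212.0], [242.0, 213.0]] [[345.0, 46.0], [371.0, 54.0]]
350 [[243.0, 125.0], [242.0, 221.0]] [[290.0, 205.0], [371.0, 171.0]]
380 [[241.0, 119.0], [239.0, 218.0]] [[290.0, 189.0], [371.0, 156.0]]
400 [[239.0, 115.0], [237.0, 216.0]] [[289.0, 178.0], [372.0, 145.0]]
420 [[237.0, 111.0], [235.0, 214.0]] [[289.0, 166.0], [373.0, 135.0]]
440 [[235.0, 107.0], [233.0, 212.0]] [[289.0, 155.0], [373.0, 124.0]]
460 [[233.0, 102.0], [231.0, 210.0]] [[289.0, 143.0], [374.0, 113.0]]
```

>>> move_arm([
  [0.012,-0.003,-0.001,0,1],
  [0.024,-0.006,-0.002,0,1],
  [0.032,-0.011,-0.005,0,1],
  [0.04,-0.018,-0.01,0,1],
  [0.04,-0.018,-0.01,0,1],
])

```text
clock: 3.52
ee_pos: [455.0, 54.8, 184.2]
eef_rot: [3.141, -0.002, 0.003]
force: [0.9, -0.3, 0.5]
grip_width: 0.999
```

```bash
python3 look.py w3 scene
```

```text
3.5167 [455.   54.8 184.2] [ 0.9 -0.3  0.5]
```

View pics/w3.png

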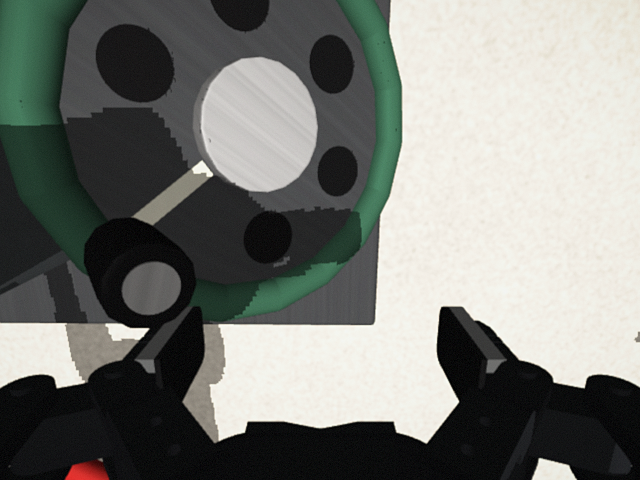

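View pics/w3_scenez.png

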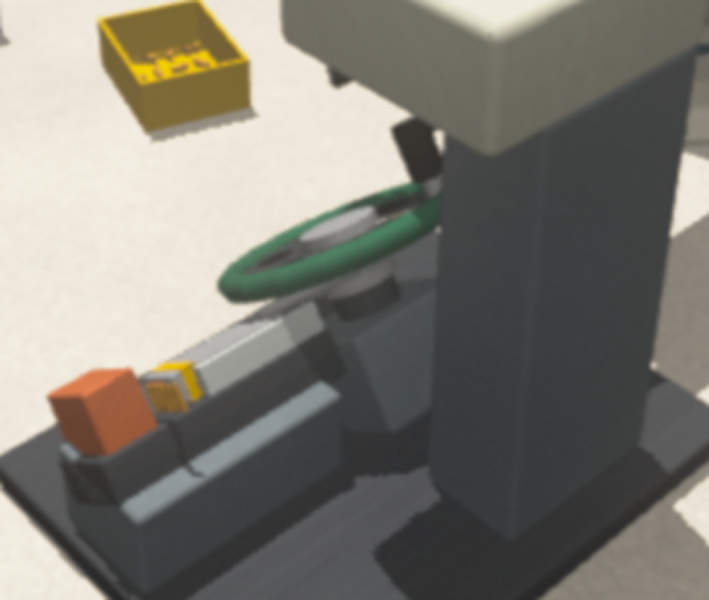

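```bash
cat > th.py <<'E'
from h import *
import sys
d=np.load(sys.argv[1]+".npz"); u,v=float(sys.argv[2]),float(sys.argv[3])
for h in(64,):
    a=back(P0,d["mtx"],d["view"],[[u,v]],h)[0]; print("knob",a.round(1),"theta",np.degrees(np.arctan2(a[1],a[0])).round(1),"r",np.hypot(*a[:2]).round(1))
a=back(P0,d["mtx"],d["view"],[[float(sys.argv[4]),float(sys.argv[5])]],16)[0] if len(sys.argv)>4 else None; print("hub cap",a)
E
python3 th.py w2 106 205; python3 th.py w3 152 288 262 120;python3 th.py w1 152 317 187 218
```

```text
knob [-62.6  48.5  64. ] theta 142.2 r 79.2
hub cap None
knob [-45.8  64.9  64. ] theta 125.2 r 79.5
hub cap [ 3.97496368  3.2057033  16.        ]
knob [-62.5  48.6  64. ] theta 142.1 r 79.2
hub cap [ 2.87698017  1.46567739 16.        ]
```

>>> move_arm([
  [0.01,-0.006,-0.001,0,1],
  [0.02,-0.01,-0.001,0,1],
  [0.028,-0.013,-0.001,0,1],
  [0.035,-0.016,-0.001,0,1],
  [0.035,-0.016,-0.001,0,1],
])

```text
clock: 4.03
ee_pos: [489.0, 70.2, 183.8]
eef_rot: [3.141, -0.003, -0.0]
force: [-4.1, -1.9, 3.0]
grip_width: 1.0
```

```bash
python3 look.py w4 scene top
```

```text
4.0333 [489.   70.2 183.8] [-4.1 -1.9  3. ]
```

View pics/w4.png

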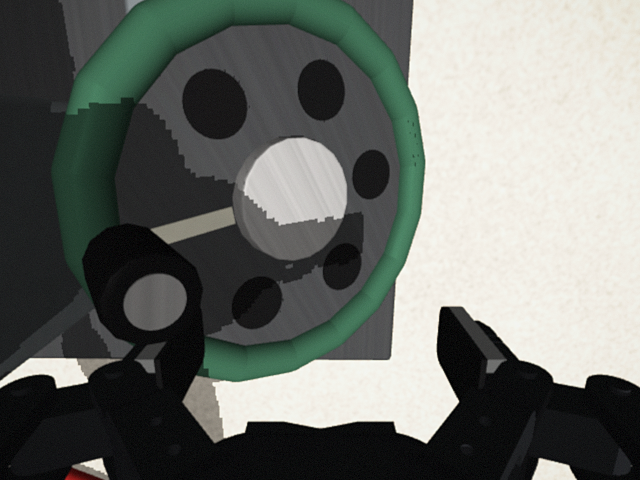

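View pics/w4_scenez.png

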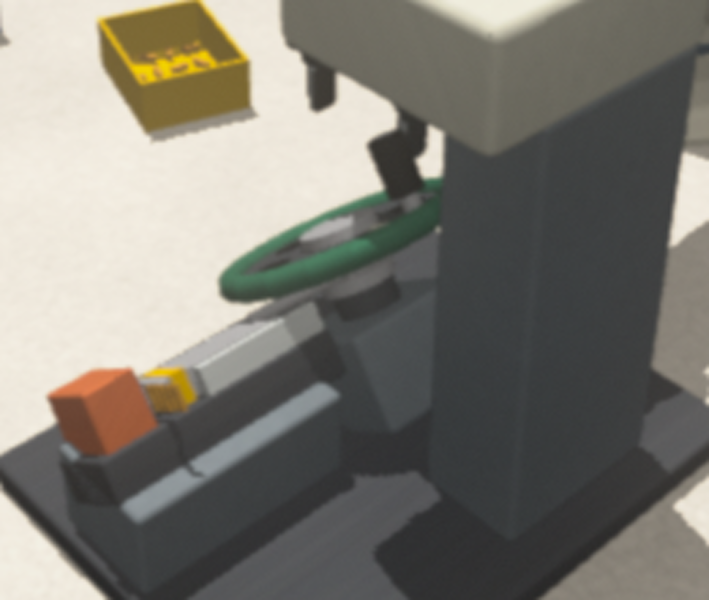

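View pics/w4_top.png

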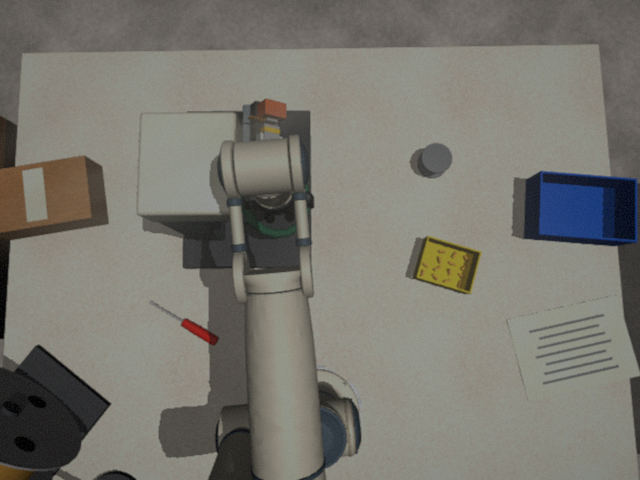

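```bash
python3 th.py w4 155 302 296 197; python3 - <<'E'
from h import *
Q=snapshot("scene")
for n in("scene0","w3_scene","w4_scene"):
    im=cv2.imread(f"pics/{n}.png"); cv2.imwrite(f"pics/{n}_c.png",cv2.resize(im[300:360,205:315],None,fx=7,fy=7,interpolation=cv2.INTER_CUBIC))
# hub x axis projection slope at various
for y,z in((0,-20),(0,0),(15,-20)):
    print(y,z,proj(h2w(P0,[[x,y,z] for x in(120,140,160,180,200)]),Q["mtx"],Q["view"]).round(1).tolist())
E
```

```text
knob [-12.5  79.1  64. ] theta 99.0 r 80.1
hub cap [ 3.73834161  4.26451372 16.        ]
0 -20 [[271.0, 312.7], [262.4, 317.5], [253.7, 322.4], [244.7, 327.4], [235.5, 332.6]]
0 0 [[266.9, 303.0], [258.2, 307.7], [249.4, 312.5], [240.4, 317.4], [231.1, 322.4]]
15 -20 [[274.9, 312.5], [266.3, 317.3], [257.5, 322.3], [248.4, 327.4], [239.2, 332.5]]
```

View pics/scene0_c.png

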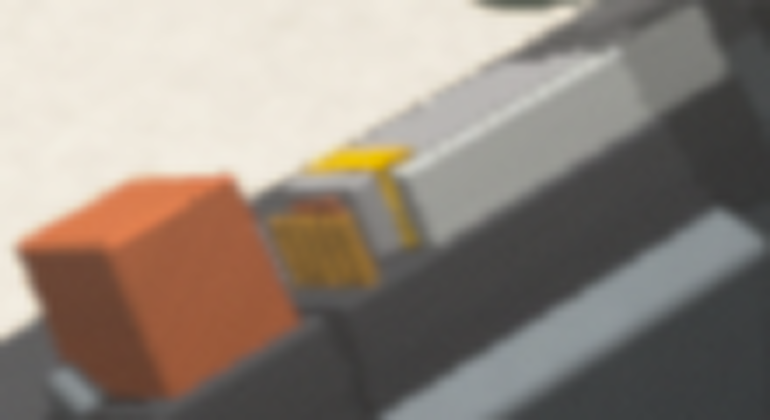

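View pics/w4_scene_c.png

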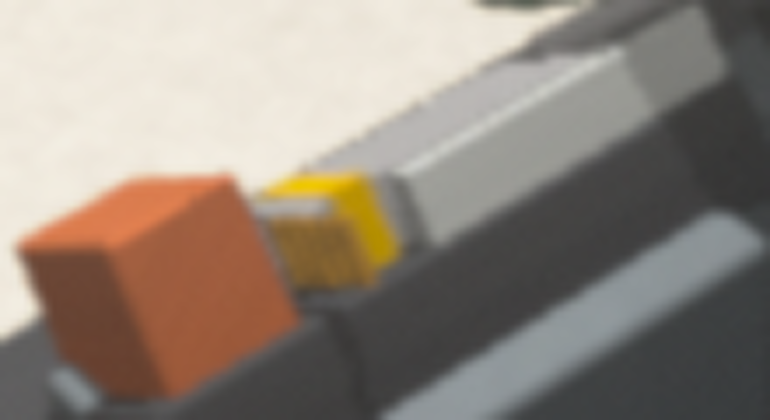

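>>> move_arm([
  [0.01,-0.001,-0.001,0,1],
  [0.02,-0.002,-0.002,0,1],
  [0.03,-0.002,-0.003,0,1],
  [0.036,-0.002,-0.004,0,1],
  [0.036,-0.002,-0.004,0,1],
])

```text
clock: 4.65
ee_pos: [524.2, 72.6, 185.4]
eef_rot: [-3.141, 0.002, 0.007]
force: [-4.7, 0.3, -1.3]
grip_width: 1.004
```

```bash
python3 look.py w5 scene top
```

```text
4.65 [524.2  72.6 185.4] [-4.7  0.3 -1.3]
```

View pics/w5.png

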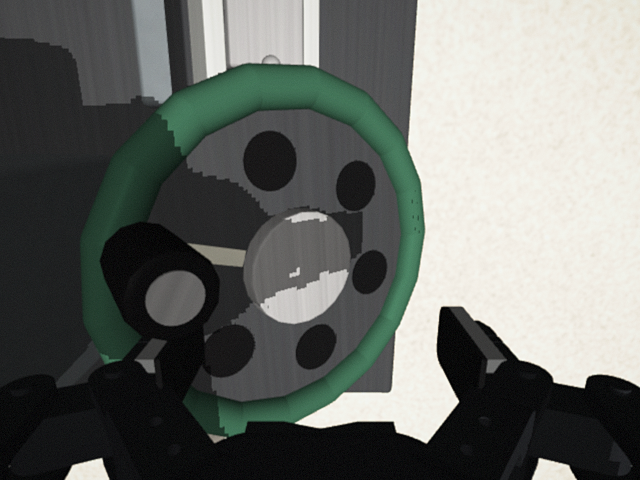

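View pics/w5_scenez.png

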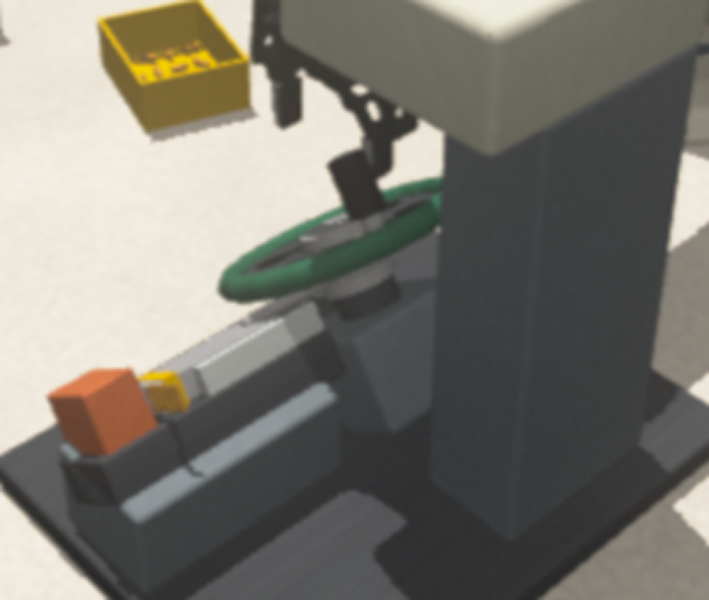

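View pics/w5_topz.png

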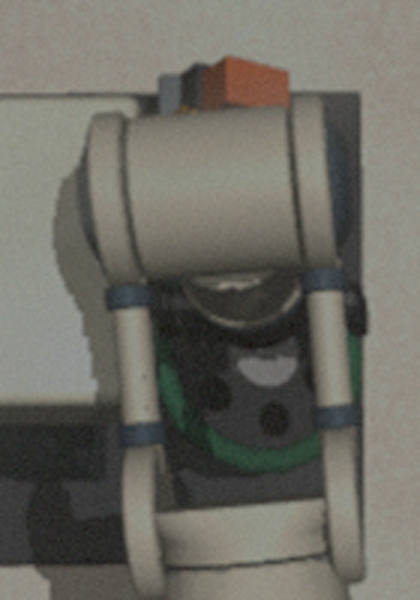

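```bash
python3 th.py w5 175 298 297 266; python3 - <<'E'
from h import *
d=np.load("w5.npz")
for h in(-30,-20,-10,0): print(h,back(P0,d["mtx"],d["view"],[[270,60],[270,54],[290,322],[270,0],[224,30],[302,30]],h).round(1).tolist())
n="w5";im=cv2.imread("pics/w5.png");cv2.imwrite("pics/w5c.png",cv2.resize(im[0:110,180:340],None,fx=5,fy=5,interpolation=cv2.INTER_CUBIC))
im=cv2.imread(f"pics/w5_scene.png"); cv2.imwrite(f"pics/w5_scene_c.png",cv2.resize(im[300:360,205:315],None,fx=7,fy=7,interpolation=cv2.INTER_CUBIC))
E
```

```text
knob [22.8 77.2 64. ] theta 73.5 r 80.5
hub cap [ 5.06313312  7.5373037  16.        ]
-30 [[103.8, -4.7, -30.0], [106.7, -4.8, -30.0], [-51.1, -15.4, -30.0], [131.8, -5.5, -30.0], [114.6, 20.0, -30.0], [120.8, -24.7, -30.0]]
-20 [[102.0, 0.6, -20.0], [104.8, 0.6, -20.0], [-45.2, -9.5, -20.0], [128.6, -0.1, -20.0], [112.3, 24.1, -20.0], [118.2, -18.3, -20.0]]
-10 [[100.2, 6.0, -10.0], [102.8, 5.9, -10.0], [-39.2, -3.6, -10.0], [125.4, 5.3, -10.0], [109.9, 28.2, -10.0], [115.5, -11.9, -10.0]]
0 [[98.4, 11.4, 0.0], [100.9, 11.3, 0.0], [-33.2, 2.3, 0.0], [122.2, 10.8, 0.0], [107.6, 32.4, 0.0], [112.9, -5.6, 0.0]]
```

View pics/w5c.png

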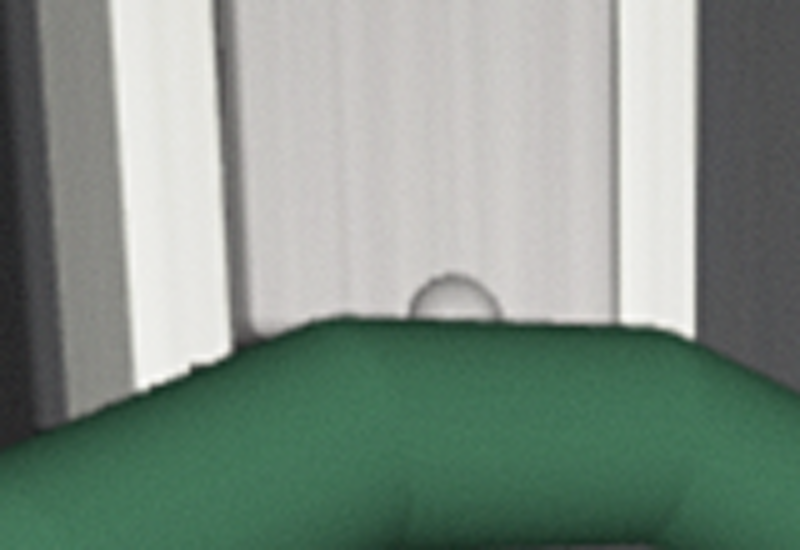

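View pics/w5_scene_c.png

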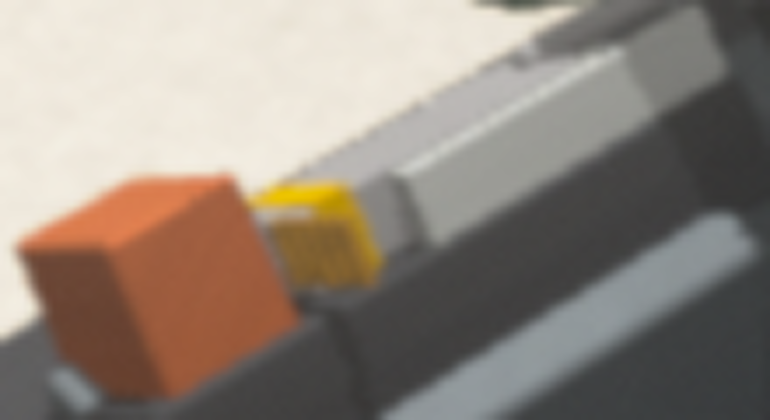

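```bash
cat > rim.py <<'E'
from h import *
import sys
th=np.linspace(0,2*np.pi,120,endpoint=False); ph=np.linspace(0,2*np.pi,24,endpoint=False)
T,P=np.meshgrid(th,ph); tor=np.c_[((88+10*np.cos(P))*np.cos(T)).ravel(),((88+10*np.cos(P))*np.sin(T)).ravel(),(10*np.sin(P)).ravel()]
a=np.linspace(0,2*np.pi,72,endpoint=False); ext=lambda p:(p@np.array([np.cos(a),np.sin(a)])).max(0)
def fit(n,px=[]):
    d=np.load(n+".npz");K,v=d["mtx"],d["view"]
    im=cv2.imread(f"pics/{n}.png").astype(int)
    m=((im[...,1]>im[...,2]*1.25+4)&(im[...,1]>im[...,0]*1.08)).astype(np.uint8); m=cv2.morphologyEx(m,cv2.MORPH_OPEN,np.ones((3,3),np.uint8)); m[:,430:]=0;m[420:]=0
    ys,xs=np.nonzero(m); hull=cv2.convexHull(np.c_[xs,ys].astype(np.int32))[:,0].astype(float)
    e=ext(hull)
    # use directions right/up/upper-left only (not bottom, where the gripper hides it)
    k=np.cos(a)*0+1>0; k&=~((np.sin(a)>.2)); 
    r=least_squares(lambda q:(ext(proj(h2w([q[0],q[1],-.0144],tor),K,v))-e)[k],[528,86.6],loss='soft_l1',diff_step=1e-3)
    print(n,"hub fit",r.x.round(1),r.fun.round(0).astype(int).tolist())
    return [r.x[0],r.x[1],-.0144],K,v
if __name__=="__main__":
    p,K,v=fit(sys.argv[1]); 
    b=[float(x) for x in sys.argv[2:]]
    c=back(p,K,v,[b[:2]],64)[0];print("knob",c.round(1),np.degrees(np.arctan2(c[1],c[0])).round(1),np.hypot(*c[:2]).round(1))
    if len(b)>2:
        for h in(-25,-20,-15):print("pin",h,back(p,K,v,[b[2:4]],h).round(1))
E
python3 rim.py w5 175 298 270 63.5; python3 rim.py w4 155 302; python3 rim.py w3 152 288
```

```text
w5 hub fit [528.2  86.6] [2, 1, 1, 1, 3, 3, 1, 0, 0, 2, 1, -1, -1, 0, 2, -1, -2, -1, 0, 1, 0, -1, 0, 2, 1, 0, -1, 0, 1, 0, -1, -1, 0, 1, 0, -1, 0, 1, 1, 1, 2]
knob [22.6 77.1 64. ] 73.6 80.4
pin -25 [[101.1  -2.1 -25. ]]
pin -20 [[100.3   0.6 -20. ]]
pin -15 [[ 99.4   3.3 -15. ]]
w4 hub fit [527.2  86.8] [1, 2, 1, 4, 2, 0, 0, 1, 3, -1, -2, -2, -1, 1, -2, -4, -4, -3, -1, 2, 7, 13, 20, 28, 20, 13, 8, 3, 0, -2, -3, -3, -2, -1, -2, -2, 0, 0, 0, 1, 0]
knob [-11.7  78.9  64. ] 98.5 79.8
w3 hub fit [511.   88.4] [-3, -1, 2, 9, 7, 7, -3, -12, -19, -24, -27, -28, -28, -26, -22, -16, -9, 0, 10, 22, 34, 48, 63, 79, 63, 48, 35, 22, 11, 1, -7, -13, -18, -21, -22, -21, -19, -17, -12, -9, -6]
knob [-29.1  63.5  64. ] 114.7 69.8
```

>>> move_arm([
  [0.005,0,0,0,1],
  [0.01,0,0,0,1],
  [0.014,0,0,0,1],
  [0.014,0,0,0,1],
])

```text
clock: 5.13
ee_pos: [537.8, 72.6, 185.8]
eef_rot: [-3.141, 0.002, 0.006]
force: [-7.1, 2.3, -2.4]
grip_width: 0.997
```

```bash
python3 look.py w6 scene; python3 - <<'E'
import cv2
im=cv2.imread("pics/w6.png");cv2.imwrite("pics/w6c.png",cv2.resize(im[0:150,180:340],None,fx=4,fy=4,interpolation=cv2.INTER_CUBIC))
im=cv2.imread(f"pics/w6_scene.png"); cv2.imwrite(f"pics/w6_scene_c.png",cv2.resize(im[300:360,205:315],None,fx=7,fy=7,interpolation=cv2.INTER_CUBIC))
E
```

```text
5.1333 [537.8  72.6 185.8] [-7.1  2.3 -2.4]
```

View pics/w6.png

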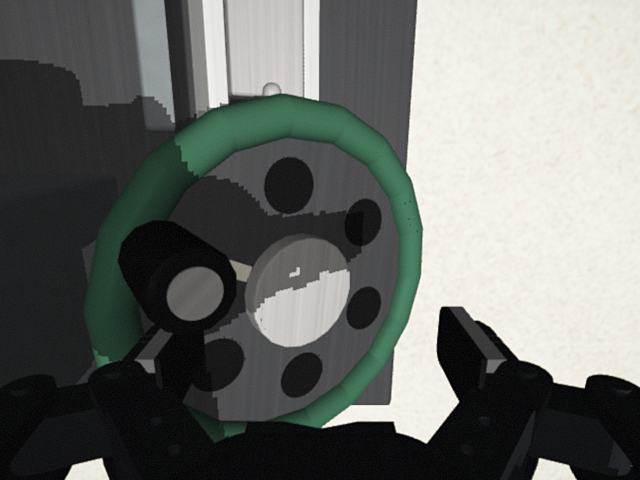

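View pics/w6c.png

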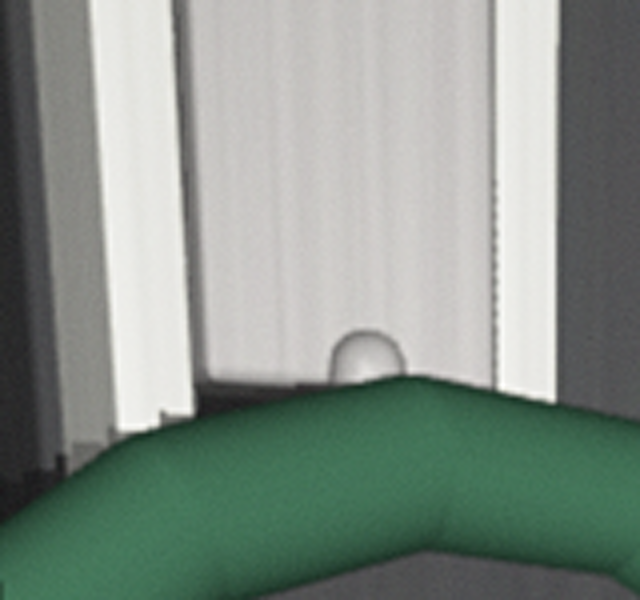

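View pics/w6_scene_c.png

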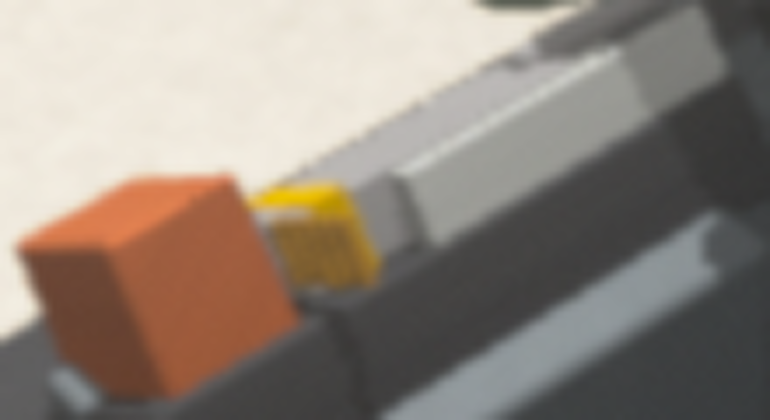

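```bash
cat > m.py <<'E'
from rim import *
n=sys.argv[1]; b=[float(x) for x in sys.argv[2:]]
p,K,v=fit(n)
for pp in(P0,p):
    c=back(pp,K,v,[b[:2]],64)[0]; print("theta",np.degrees(np.arctan2(c[1],c[0])).round(1),np.hypot(*c[:2]).round(1),"pin top x",back(pp,K,v,[b[2:4]],-20)[0].round(2))
E
python3 m.py w5 175 298 270.5 54.5; python3 m.py w6 194.5 293.5 271.7 82.5
cat > sc.py <<'E'
import cv2,numpy as np,sys
def prof(n):
    im=cv2.imread(f"pics/{n}.png").astype(np.float32); y=np.minimum(im[...,2],im[...,1])-im[...,0]; return y
def side(n): # right edge of side stripe: rows 328..333, columns 250..270, half-level crossing vs bright reference
    y=prof(n); r=[]
    for row in range(329,335):
        l=y[row,248:275]; k=l.argmax(); t=l[k]/2; j=k
        while l[j]>t: j+=1
        r.append(248+j-1+(l[j-1]-t)/(l[j-1]-l[j]))
    return np.array(r).round(2)
for n in sys.argv[1:]: print(n,side(n),side(n).mean())
E
python3 sc.py w4_scene w5_scene w6_scene
```

```text
w5 hub fit [528.2  86.6] [2, 1, 1, 1, 3, 3, 1, 0, 0, 2, 1, -1, -1, 0, 2, -1, -2, -1, 0, 1, 0, -1, 0, 2, 1, 0, -1, 0, 1, 0, -1, -1, 0, 1, 0, -1, 0, 1, 1, 1, 2]
theta 73.5 80.5 pin top x [104.59   0.28 -20.  ]
theta 73.6 80.4 pin top x [104.44   0.22 -20.  ]
w6 hub fit [528.1  86.7] [2, 1, 0, 2, 1, 1, 1, 3, 1, -1, -1, 1, 1, -1, -1, 0, 2, -1, -1, -1, 1, 1, 0, -1, 0, 1, 1, -1, -1, -1, 1, 0, 0, 0, 0, 1, 0, 0, 1, 1, 1]
theta 63.2 80.7 pin top x [105.39   0.16 -20.  ]
theta 63.2 80.6 pin top x [ 1.0527e+02  7.0000e-02 -2.0000e+01]
w4_scene [258.37 258.81 259.33 259.81 260.36 260.78] 259.57666666666665
w5_scene [255.35 256.12 256.8  257.28 257.53 257.9 ] 256.83
w6_scene [254.73 255.48 256.37 256.61 256.95 257.52] 256.27666666666664
```

>>> move_arm([
  [0.005,0,0.001,0,1],
  [0.01,0,0.002,0,1],
  [0.015,0.001,0.003,0,1],
  [0.015,0.001,0.003,0,1],
])

```text
clock: 5.57
ee_pos: [554.3, 71.0, 184.0]
eef_rot: [3.141, -0.003, 0.001]
force: [-1.9, -0.3, -0.1]
grip_width: 1.001
```

```bash
python3 look.py w7 scene; python3 sc.py w7_scene; python3 - <<'E'
import cv2
im=cv2.imread("pics/w7.png");cv2.imwrite("pics/w7c.png",cv2.resize(im[40:190,180:340],None,fx=4,fy=4,interpolation=cv2.INTER_CUBIC))
E
```

```text
5.5667 [554.3  71.  184. ] [-1.9 -0.3 -0.1]
w7_scene [254.67 255.19 255.76 256.52 256.95 257.53] 256.1033333333333
```

View pics/w7.png

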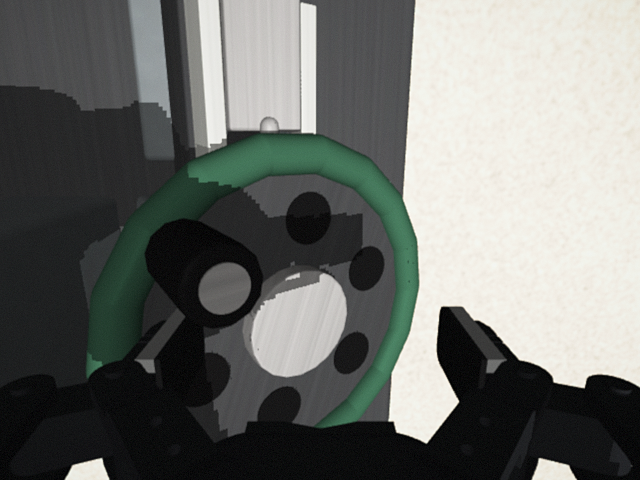

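View pics/w7c.png

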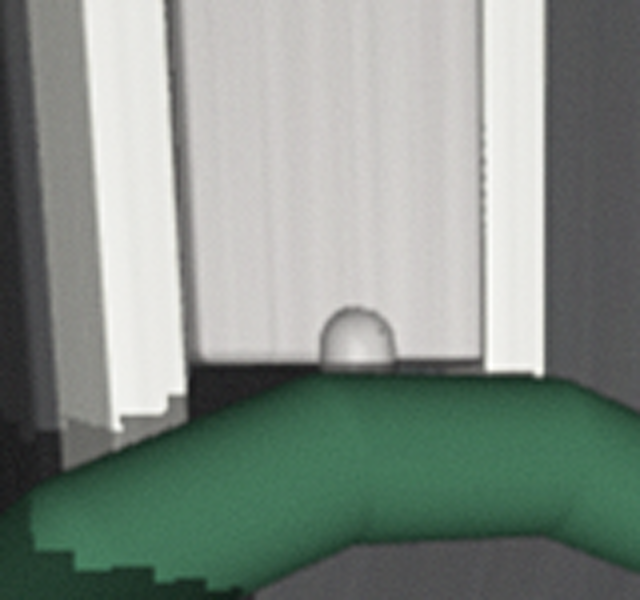

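View pics/w7_scenez.png

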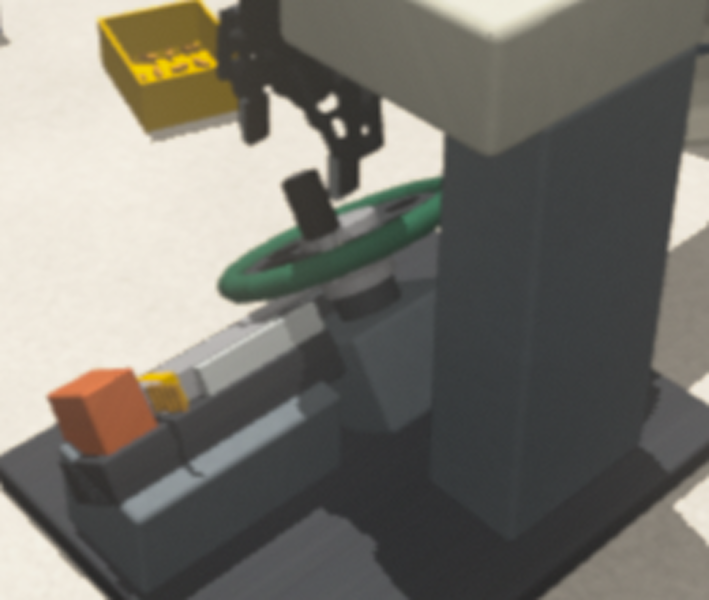

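```bash
python3 m.py w7 225 287 269 116.7; python3 - <<'E'
from h import *
for n,px in(("w6",[[250,95]]),("w7",[[247,130]])):
    d=np.load(n+".npz"); print(back(P0,d["mtx"],d["view"],px,-20))
E
```

```text
w7 hub fit [528.2  86.7] [1, 1, 1, 0, 1, 2, 3, 1, 0, 0, 2, 1, -1, -1, 1, 0, -1, -1, 0, 1, -1, -1, -1, 1, 1, -1, -1, 0, 1, 0, -1, -1, 0, 1, 0, 0, 0, 1, 1, 0, 1]
theta 49.0 80.8 pin top x [105.62   0.33 -20.  ]
theta 49.1 80.6 pin top x [105.42   0.2  -20.  ]
[[ 98.69797086  12.45329127 -20.        ]]
[[ 98.83582181  12.93950618 -20.        ]]
```

>>> move_arm([
  [0.003,0.002,0.002,0,1],
  [0.006,0.004,0.003,0,1],
  [0.008,0.006,0.004,0,1],
  [0.008,0.006,0.004,0,1],
])

```text
clock: 6.0
ee_pos: [561.8, 65.2, 179.8]
eef_rot: [-3.141, 0.003, 0.001]
force: [-3.7, 0.0, 0.4]
grip_width: 1.001
```

```bash
python3 look.py w8 scene; python3 sc.py w8_scene; python3 - <<'E'
import cv2
im=cv2.imread("pics/w8.png");cv2.imwrite("pics/w8c.png",cv2.resize(im[50:200,180:340],None,fx=4,fy=4,interpolation=cv2.INTER_CUBIC))
E
```

```text
6.0 [561.8  65.2 179.8] [-3.7  0.   0.4]
w8_scene [254.83 255.56 256.41 256.87 257.38 257.62] 256.445
```

View pics/w8.png

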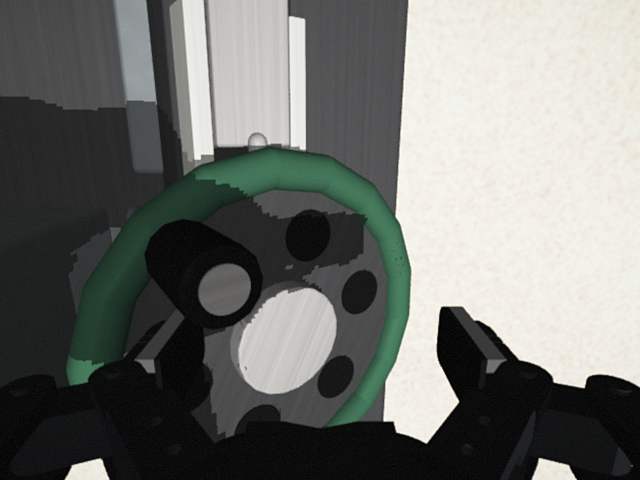

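View pics/w8c.png

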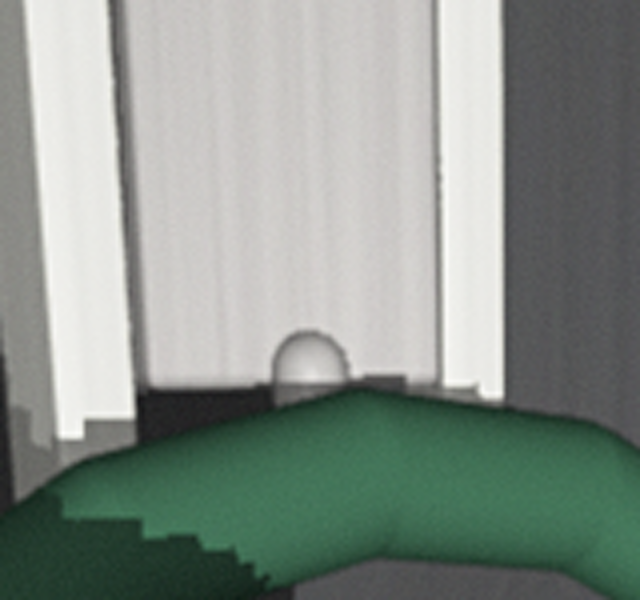

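```bash
python3 m.py w8 225 289 257.2 132.2
```

```text
w8 hub fit [528.1  86.8] [1, 1, 0, 2, 0, 0, 0, 2, 2, 0, -1, 1, 2, 0, -1, 0, 2, 0, -1, 0, 1, 0, -1, -1, 0, 1, -1, -1, -1, 0, 1, 0, 0, 0, 1, 1, 0, 0, 2, 1, 0]
theta 41.9 80.7 pin top x [105.29   0.28 -20.  ]
theta 41.9 80.5 pin top x [ 1.0515e+02  1.0000e-01 -2.0000e+01]
```

>>> move_arm([
  [0.003,0.003,0.002,0,1],
  [0.006,0.006,0.004,0,1],
  [0.008,0.008,0.005,0,1],
  [0.008,0.008,0.005,0,1],
])

```text
clock: 6.43
ee_pos: [570.2, 57.1, 174.5]
eef_rot: [3.141, -0.004, 0.0]
force: [-1.8, 0.9, -0.9]
grip_width: 1.0
```

```bash
python3 look.py w9 scene; python3 sc.py w9_scene; python3 - <<'E'
import cv2
im=cv2.imread("pics/w9.png");cv2.imwrite("pics/w9c.png",cv2.resize(im[60:210,160:320],None,fx=4,fy=4,interpolation=cv2.INTER_CUBIC))
E
```

```text
6.4333 [570.2  57.1 174.5] [-1.8  0.9 -0.9]
w9_scene [255.78 256.31 256.81 257.32 257.78 258.35] 257.05833333333334
```

View pics/w9.png

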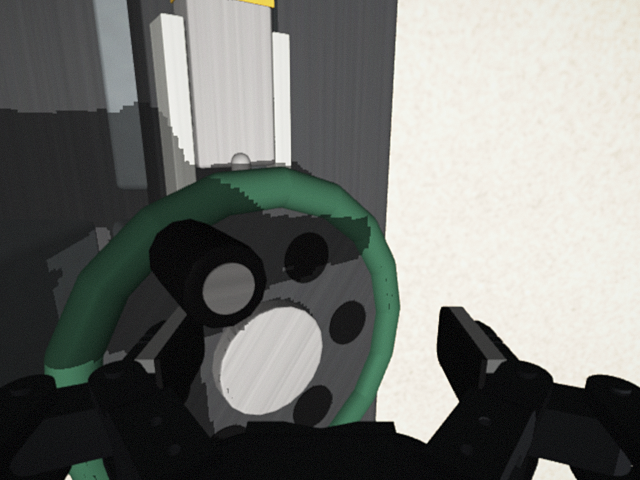

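View pics/w9c.png

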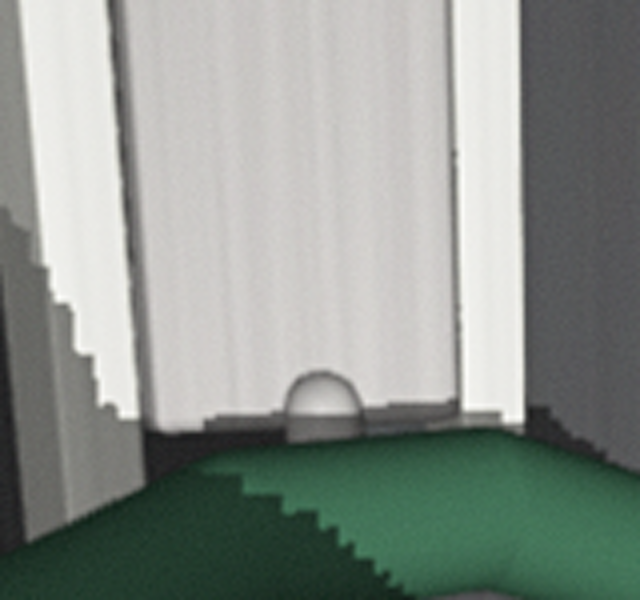

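```bash
python3 m.py w9 229 288 241 152.7; python3 - <<'E'
import numpy as np
from scipy.optimize import least_squares
g=lambda a:20*(1-np.cos(a))+80-np.sqrt(6400-400*np.sin(a)**2)
th=np.radians([98.8,73.5,63.2,49,41.9,33.0]); s=np.array([259.577,256.83,256.277,256.103,256.445,257.058])
r=least_squares(lambda q:s-q[0]-q[1]*g(th-q[2]),[256,.567,.97]);print(np.degrees(r.x[2]),r.x,r.fun.round(2))
E
```

```text
w9 hub fit [528.1  86.7] [1, 1, 2, 9, 6, 4, 1, 0, 0, 1, 2, 0, -1, 0, 2, -1, -1, 0, 1, -1, -1, -1, 1, 0, -1, -1, 1, 1, 0, -1, 0, 1, 1, 0, 0, 0, 1, 1, 1, 1, 2]
theta 32.1 80.9 pin top x [ 1.0381e+02 -6.0000e-02 -2.0000e+01]
theta 32.1 80.7 pin top x [103.68  -0.2  -20.  ]
54.79727000131633 [256.1209527    0.50844857   0.95639278] [-0.02  0.04  0.02 -0.08  0.    0.03]
```

>>> move_arm([
  [-0.006,0,0,0,1],
  [-0.018,0,0,0,1],
  [-0.03,0,-0.01,0,1],
  [-0.03,0,-0.04,0,1],
  [-0.03,0,-0.07,0,1],
])

```text
clock: 6.95
ee_pos: [538.6, 57.2, 244.3]
eef_rot: [3.141, -0.003, -0.004]
force: [0.3, -0.5, 0.5]
grip_width: 1.002
```

>>> move_arm([
  [0,0,-0.03,0,1],
  [0,0.02,-0.05,0,1],
  [0,0.05,-0.06,0,1],
  [0,0.08,-0.06,0,1],
  [0,0.08,-0.06,0,1],
])

```text
clock: 7.37
ee_pos: [540.0, -26.9, 306.7]
eef_rot: [3.139, -0.01, 0.006]
force: [-0.3, 1.1, -0.9]
grip_width: 0.996
```

```bash
python3 look.py w10 scene; python3 sc.py w10_scene
```

```text
7.3667 [540.  -26.9 306.7] [-0.3  1.1 -0.9]
w10_scene [255.78 256.33 256.79 257.34 257.76 258.32] 257.05333333333334
```

View pics/w10.png

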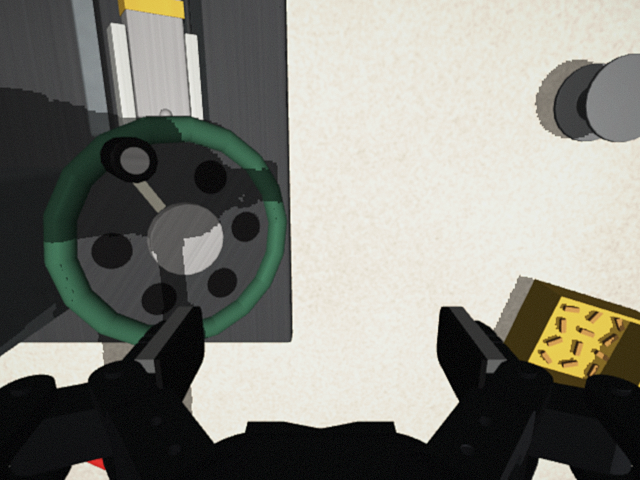

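View pics/w10_scene.png

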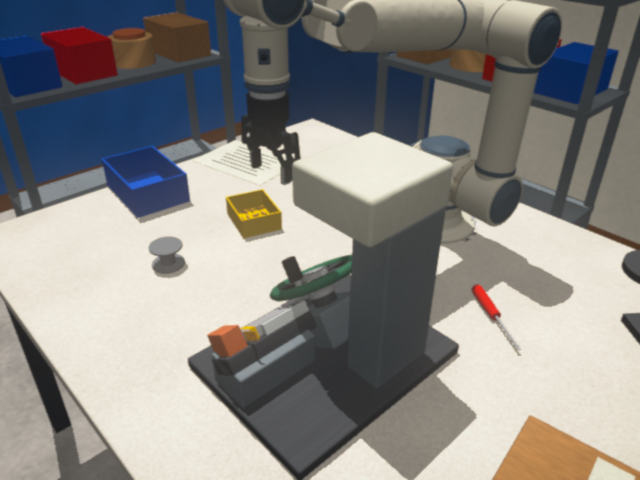

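The knob is free, with its cap at (135,160). The ram edge in the scene view is unchanged at 257.05 px, and the bin, spool and driver have not moved.

```bash
python3 m.py w10 135 160 166 109; python3 -c "
from cell import *
print(job_done())"
```

```text
w10 hub fit [528.   86.7] [0, 1, 1, 0, 1, 2, 1, 0, 0, 1, 1, 0, -1, -1, 1, 0, -1, -1, 0, 0, -1, -1, 0, 1, 0, 0, 0, 0, -1, -1, 0, 1, 0, 0, 0, 1, 0, 0, 1, 1, 0]
theta 31.8 81.1 pin top x [103.71  -0.38 -20.  ]
theta 31.7 81.0 pin top x [103.75  -0.52 -20.  ]
the job is handed in; nothing more can be done
None
```

I turned the flywheel clockwise past the heavy spot and stopped it about 23° (0.40 rad) past the ram's farthest point. The job is handed in; it reported no verdict.

I did not grip the knob. The moves cannot tilt the gripper, and pointing straight down it would not fit under the head. So I pushed the knob round with the side of one open finger, then backed the finger off and lifted the arm clear.

| Check | Result |
|---|---|
| Knob angle | About 142° at the start, 32° at the end |
| Ram's farthest point | Knob at about 55°, fitted from ram tracking in the scene camera |
| Ram drawn back (wrist camera) | About 1.8 mm |
| After letting go | Ram edge unchanged in the scene picture (257.06 px before, 257.05 px after); knob within 0.4° of where I left it |
| Contact | Wrist force about 1 N, at the noise level |
| Bin, spool, screwdriver | No movement visible in the scene picture |
| Time used | About 7.4 s |

- **Disagreement:** separate estimates of the farthest point ranged from 54° to 57.5°. That puts the final wheel angle between about 22° and 26° past it, well inside the allowed 6° to 41°.
- **Check dropped:** early wrist pictures showed the hub cap 4 to 9 mm off its expected place. I relied on the rim outline instead, which matched within about 1 mm in all the later pictures.

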